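Restock the battery charging dock

TASK

Get the repair bench's charging dock full of good packs: take the faulty red-capped pack out of the dock and stand it upright in the yellow reject tray, and fill that pocket and the one that was already empty with the two green-capped spares from the bench, fully home. Leave the good packs that are already charging where they are, and do not disturb the mug, the can or the multimeter.

Things in the scene. Friction and masses are not known exactly. Their poses are not given: they have to be found in the camera images.
- dock: charging dock on the bench, 125 x 380 mm, 85 mm high: blue-grey row of five equal open-topped pockets side by side along its y, 74 mm apart. The pockets lean 25 degrees from vertical: their mouths face up and towards the dock's -x (the robot's side). Origin at the centre of its underside, z up
- bay0 (a point): pocket 1 of 5, counted from the dock's +y end (left seen from the robot): this point is the centre of the pocket's floor, z along the pocket's axis out of its mouth (25 degrees from vertical), y along the row, x across. All five are alike: inside 36 mm (x) by 64 mm (y), 60 mm deep; 5 mm walls in x, 10 mm dividers in y. It may be empty or hold a pack, which stands 60 mm proud of the mouth
- bay1 (a point): pocket 2 of 5, counted from the dock's +y end (left seen from the robot): this point is the centre of the pocket's floor, z along the pocket's axis out of its mouth (25 degrees from vertical), y along the row, x across. All five are alike: inside 36 mm (x) by 64 mm (y), 60 mm deep; 5 mm walls in x, 10 mm dividers in y. It may be empty or hold a pack, which stands 60 mm proud of the mouth
- bay2 (a point): pocket 3 of 5, counted from the dock's +y end (left seen from the robot): this point is the centre of the pocket's floor, z along the pocket's axis out of its mouth (25 degrees from vertical), y along the row, x across. All five are alike: inside 36 mm (x) by 64 mm (y), 60 mm deep; 5 mm walls in x, 10 mm dividers in y. It may be empty or hold a pack, which stands 60 mm proud of the mouth
- bay3 (a point): pocket 4 of 5, counted from the dock's +y end (left seen from the robot): this point is the centre of the pocket's floor, z along the pocket's axis out of its mouth (25 degrees from vertical), y along the row, x across. All five are alike: inside 36 mm (x) by 64 mm (y), 60 mm deep; 5 mm walls in x, 10 mm dividers in y. It may be empty or hold a pack, which stands 60 mm proud of the mouth
- bay4 (a point): pocket 5 of 5, counted from the dock's +y end (left seen from the robot): this point is the centre of the pocket's floor, z along the pocket's axis out of its mouth (25 degrees from vertical), y along the row, x across. All five are alike: inside 36 mm (x) by 64 mm (y), 60 mm deep; 5 mm walls in x, 10 mm dividers in y. It may be empty or hold a pack, which stands 60 mm proud of the mouth
- good_a: battery pack, a block 28 mm thick (its x) by 56 mm wide (its y) by 120 mm long (its z), about 0.26 kg, black below, the top 40 mm and top face green; a good pack that is in one of the pockets from the start (which one varies), resting against the pocket's -x wall; origin at the centre of its underside (contact end), z along its length to the cap
- good_b: battery pack, a block 28 mm thick (its x) by 56 mm wide (its y) by 120 mm long (its z), about 0.26 kg, black below, the top 40 mm and top face green; a good pack that is in one of the pockets from the start (which one varies), resting against the pocket's -x wall; origin at the centre of its underside (contact end), z along its length to the cap
- good_c: battery pack, a block 28 mm thick (its x) by 56 mm wide (its y) by 120 mm long (its z), about 0.26 kg, black below, the top 40 mm and top face green; a good pack that is in one of the pockets from the start (which one varies), resting against the pocket's -x wall; origin at the centre of its underside (contact end), z along its length to the cap
- dud: battery pack, a block 28 mm thick (its x) by 56 mm wide (its y) by 120 mm long (its z), about 0.26 kg, black below, the top 40 mm and top face red: the faulty pack, in one of the pockets at the start (which one varies), resting against the pocket's -x wall; origin at the centre of its underside (contact end), z along its length to the cap
- spare_a: battery pack, a block 28 mm thick (its x) by 56 mm wide (its y) by 120 mm long (its z), about 0.26 kg, black below, the top 40 mm and top face green; a good spare, standing upright on the bench at the start, anywhere among the mug, can and tray; origin at the centre of its underside (contact end), z along its length to the cap
- spare_b: battery pack, a block 28 mm thick (its x) by 56 mm wide (its y) by 120 mm long (its z), about 0.26 kg, black below, the top 40 mm and top face green; a good spare, standing upright on the bench at the start, anywhere among the mug, can and tray; origin at the centre of its underside (contact end), z along its length to the cap
- tray: fixed shallow yellow reject tray, 108 mm (x) by 84 mm (y), 22 mm high, open on top, walls 4 mm, floor about 4 mm thick; origin at the centre of its underside, z up
- mug: white mug (no handle), radius 38 mm, 90 mm high, bystander; origin at the centre of its underside, z up
- can: green and silver contact-cleaner spray can with white cap, radius 26 mm, 165 mm high, bystander; origin at the centre of its underside, z up
- meter: yellow multimeter lying on its back, 180 mm (x) by 88 mm (y) by 36 mm, bystander; origin at the centre of its underside

How it is judged:
By the outcome, as a careful person would: the job done as asked, in the order asked, and still so for the second after the job is handed in, with the robot touching nothing.
It also fails if it takes over 72 s, if anything falls off the work surface, if the arm or the gripper's body presses on something with over 40 N, if the wrist force passes 120 N, or if a joint passes its speed limit or range.

ROBOT

A 6-joint arm with a two-finger parallel gripper is mounted at the origin on the work surface. World frame = base frame: x ahead of the robot, y to its left, z up, the work surface at z = 0. Lengths are in mm, angles in rad, forces in N, time in s.
With the tool pointing down it reaches from about 300 to 875 mm from the base axis. Payload 6.4 kg.
Tool frame: the origin (TCP) lies midway between the tips of the shut fingers; the grasp point (between the pads) lies 19 mm behind it; z points along the fingers, y is the line along which they close (so a half turn about z gives the same grasp; the last joint's range is limited). The gripper opens to 88 mm and grips with 3 to 60 N. Pads are 18 mm wide; open, the fingers measure 123 mm over their backs; the gripper's body (75 mm by 187 mm) begins 45 mm behind the grasp point.
Start: joints at [1.022, 0.181, 1.607, -0, 1.354, -0.206], TCP at [193.261, 541.564, 238.714] pointing down, gripper open.
Joint ranges: [-2.99, 2.99], [-0.89, 2.07], [0.3, 2.58], [-1.14, 4.28], [0, 2.63], [-3.12, 3.12]. Speed limits (rad/s): [2.57, 2.57, 3.01, 3.14, 3.14, 3.14].

INTERFACE

Orientations are given as a unit quaternion [x, y, z, w].
In Python, from rig import arm gives the robot as it stands.
- The arm moves only by the tool apply_moves, never from a script. Its argument "steps" is a list that holds one entry, the list of rows, each a list of 7 numbers: the shift along the world's x, y, z as a fraction of full scale, then the turn, a rotation vector about the world's x, y, z as a fraction of full scale, then the opening, from 0 (shut) to 1 (fully open). A call has 1 to 12 rows; each row shifts and turns the commanded pose from where the row before left it; what a row does not reach is not made up. Full scale, the value 1, is 15 cm for a shift and 0.1 rad for a turn. A row lasts 1/12 s, in which the tool goes at most 41.7 mm and 7.16 degrees, less where a joint would pass 70% of its speed; a pose out of reach is approached as far as the arm can. A call with a number of a shift or a turn outside -1 to 1 is refused whole. A call with a gripper value outside its range is refused whole. The fingers move at their own pace and stop on an object; "grip_force" is the grip in N (left out, the last holds). Time passes only in rows, so rows that do not move let the fingers close. It gives the time, the measured TCP pose, the force, the opening and the grip force at its end, in the units of the state.
- arm.sense(): the state, without advancing time (a new reading comes with each control period).
- arm.snapshot(name): name is "scene" or "top" or "wrist"; returns a dict with "image" (384x512x3 uint8, red, green, blue), "intrinsics" (3x3 intrinsics, pixels), "eye" and "orientation" of the camera in the world; the wrist camera has in their place "tool_from_camera" (4x4, takes a point from camera to tool coordinates, whose origin is the TCP and whose axes are the flange's). Camera axes: x right, y up, looking along -z (the intrinsics and any distortion apply to the point x, -y, -z); pixel columns grow to the right and rows downward; lengths in mm; the calibration is good to about 2 mm. A picture is of the moment at which its call begins: read the wrist's pose just before it. There is no depth.
- arm.sign_off(): hands the job in; it is judged then, once.
The state is a dict: "time": time; "joint_pos": joint angles; "qd": joint speeds; "tau": joint torques, N m; "eef_pos": TCP position; "ee_rot": TCP orientation; "ft_force": force on the tool from outside, world axes, zero at the start; "moment": the same for the moment, N m; "grip_width": opening from 0.0 (shut) to 1.0 (fully open); "grip_force": force on a finger pad.
Only numpy, scipy, OpenCV 4.12 (cv2) and the standard library are available. Lean on these libraries where they do the work, as an engineer would, in place of code of your own. Each camera call takes 0.05 s, during which the arm holds its last target. There are 200 camera calls.

## Working session

There is one attempt and no reset: what is moved stays moved. The work goes in short steps, Python scripts to look and compute and a tool call to move; the robot and the scene stay as the last step left them, time stands still between calls to the robot, and variables do not carry over. Pictures are saved under pics/ and viewed, at most 14 in all, crops included, and the job is handed in when it is done.

Besides the shell and the picture viewer there is one more tool, called after "Emit:" as name([rows], argument=value, ...), one row to a line, values as JSON. apply_moves: Moves the arm, as the interface text tells. Its arguments: {"type":"object","properties":{"steps":{"type":"array","items":{"type":"array","items":{"type":"array","items":{"type":"number"}}}},"grip_force":{"type":"number"}},"required":["steps"]}

```bash
mkdir -p pics
cat > h.py <<'E'
import numpy as np,cv2,json
from scipy.spatial.transform import Rotation as R
def cam(s):
    K=np.array(s["intrinsics"],float);o=np.array(s["orientation"],float)
    Rm=R.from_quat(o).as_matrix() if o.size==4 else o.reshape(3,3)
    return K,Rm,np.array(s["eye"],float)
def ray(c,p):
    K,Rm,e=c;q=np.linalg.inv(K)@[p[0],p[1],1];d=Rm@[q[0],-q[1],-q[2]];return e,d/np.linalg.norm(d)
def plane(c,p,z):
    e,d=ray(c,p);return e+d*(z-e[2])/d[2]
def proj(c,X):
    K,Rm,e=c;q=Rm.T@(np.array(X,float)-e);u=K@[q[0]/-q[2],-q[1]/-q[2],1];return u[:2]
def tri(c1,p1,c2,p2):
    A=np.zeros((3,3));b=np.zeros(3)
    for c,p in((c1,p1),(c2,p2)):
        e,d=ray(c,p);M=np.eye(3)-np.outer(d,d);A+=M;b+=M@e
    return np.linalg.solve(A,b)
E
python3 - <<'E'
from rig import arm
import pickle,cv2
st=arm.sense();print(st)
for n in("scene","top"):
    s=arm.snapshot(n);pickle.dump(s,open(n+".pkl","wb"));print({k:v for k,v in s.items() if k!="image"})
    cv2.imwrite(f"pics/{n}.png",cv2.resize(s["image"][:,:,::-1],(800,600),interpolation=cv2.INTER_CUBIC))
E
```

```text
{'time': 0.0, 'joint_pos': array([ 1.02171625e+00,  1.81522434e-01,  1.60801105e+00, -2.07427443e-05,
        1.35379903e+00, -2.06258178e-01]), 'qd': array([ 0.00164803, -0.0002213 , -0.00043004,  0.00114576,  0.00196699,
       -0.00089734]), 'tau': array([-1.99494534e-03, -4.33879030e+01, -3.41840243e+01,  6.99454942e-02,
        3.87087499e-02, -1.61594594e-04]), 'eef_pos': array([192.96251134, 541.08102391, 237.81913543]), 'ee_rot': array([ 1.70570518e-01,  9.85345087e-01, -8.12357168e-04, -3.11378323e-04]), 'ft_force': array([-0.50188906,  0.24409782, -0.70672188]), 'moment': array([ 0.0072777 , -0.03943859,  0.02414147]), 'grip_force': 0.0, 'grip_width': 1.0034747260690866}
{'intrinsics': array([[422.12956617,   0.        , 256.5929995 ],
       [  0.        , 422.12956617, 197.95546094],
       [  0.        ,   0.        ,   1.        ]]), 'eye': array([1160.60746673, -109.80609432,  820.73528072]), 'orientation': array([0.27401254, 0.22769297, 0.59727093, 0.71856835])}
{'intrinsics': array([[402.25161651,   0.        , 250.30146174],
       [  0.        , 402.25161651, 187.40379186],
       [  0.        ,   0.        ,   1.        ]]), 'eye': array([ 402.12643883,   29.67479588, 1113.27746586]), 'orientation': array([-0.02476883,  0.02808582,  0.71406064, -0.69908161])}
```

View pics/scene.png

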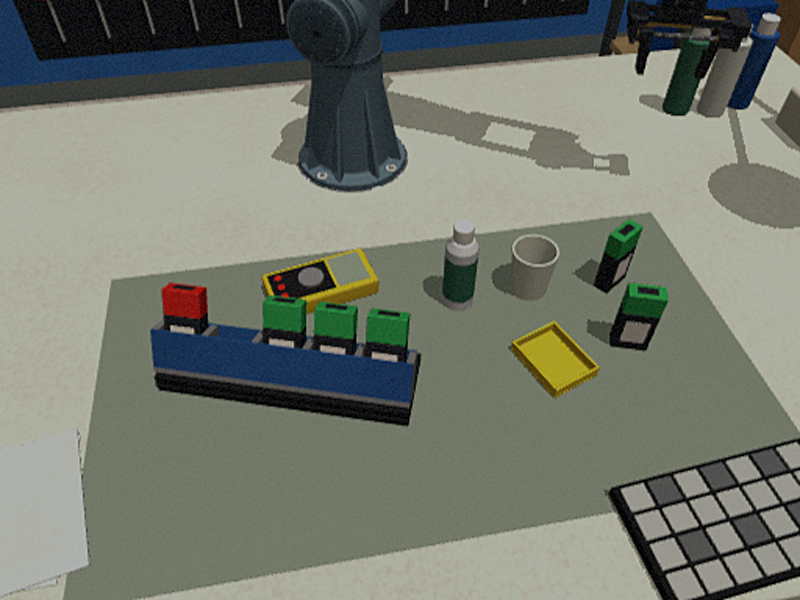

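View pics/top.png

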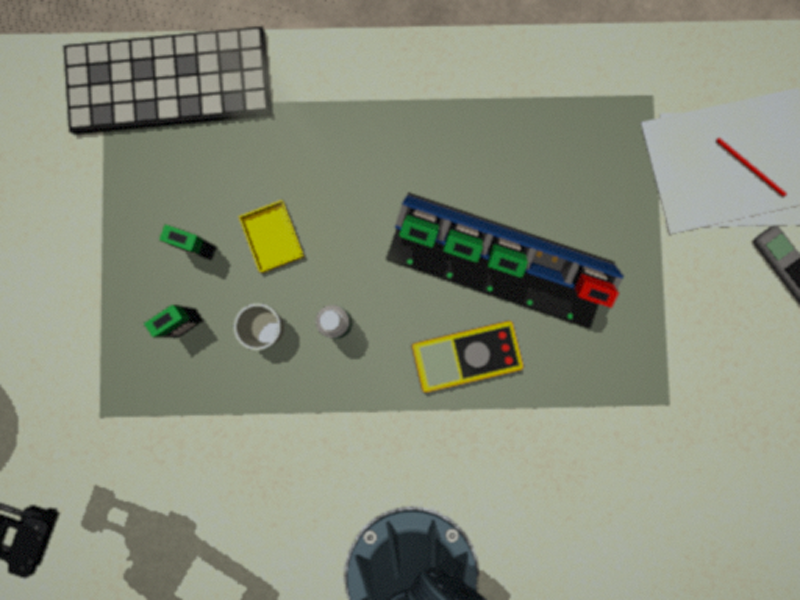

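The views show bays 0–2 green, bay 3 empty and bay 4 red (top view, zoomed pixels: red at 597,291). The spares are at (180,238) and (172,321), the tray at (271,237).

```bash
cat > m.py <<'E'
from h import *
import pickle
S={n:pickle.load(open(n+".pkl","rb")) for n in("scene","top")}
C={n:cam(S[n]) for n in S}
def comps(n,lo,hi,amin=30,fn=None):
    hsv=cv2.cvtColor(S[n]["image"],cv2.COLOR_RGB2HSV);m=cv2.inRange(hsv,np.array(lo),np.array(hi))
    k,l,st,ce=cv2.connectedComponentsWithStats(m);return [(l==i,st[i],ce[i]) for i in range(1,k) if st[i][4]>=amin],hsv
if __name__=="__main__":
    for n in S:
        for nm,lo,hi in(("g",(50,120,60),(75,255,255)),("r",(0,150,80),(8,255,255)),("y",(22,150,60),(32,255,255)),("blue",(100,100,40),(120,255,255))):
            for m,st,ce in comps(n,lo,hi)[0]:
                v=cv2.cvtColor(S[n]["image"],cv2.COLOR_RGB2HSV)[...,2][m]
                c=max(cv2.findContours(m.astype(np.uint8),0,2)[0],key=cv2.contourArea)
                r=cv2.minAreaRect(c)
                print(n,nm,st,ce.round(1),"V",np.percentile(v,[5,25,50,75,95]),"rect",np.round(cv2.boxPoints(r),1).tolist())
    t=S["top"]["image"];s=S["scene"]["image"]
    z=lambda im,x,y,w,h,k:cv2.resize(im[y:y+h,x:x+w],None,fx=k,fy=k,interpolation=cv2.INTER_CUBIC)
    a=np.zeros((600,800,3),np.uint8)
    a[:300,:480]=z(t,245,118,160,100,3);a[300:600,:540]=z(s,95,175,180,100,3)
    a[:300,480:801]=z(t,88,120,110,103,3)[:300,:320];a[300:600,540:800]=z(s,325,140,87,100,3)[:300,:260]
    cv2.imwrite("pics/z.png",a[:,:,::-1])
E
python3 m.py
```

```text
scene g [390 140  21  26 224] [401.1 151. ] V [ 63.    69.   104.   133.25 141.85] rect [[385.29998779296875, 152.89999389648438], [404.70001220703125, 137.39999389648438], [414.6000061035156, 149.6999969482422], [395.20001220703125, 165.1999969482422]]
scene g [399 181  29  22 409] [413.1 192.3] V [ 62.  66.  70. 124. 140.] rect [[398.79998779296875, 199.39999389648438], [401.70001220703125, 180.3000030517578], [428.20001220703125, 184.3000030517578], [425.20001220703125, 203.5]]
scene g [168 189  28  24 522] [180.9 200.6] V [ 75.  99. 102. 105. 123.] rect [[166.3000030517578, 209.39999389648438], [168.6999969482422, 187.89999389648438], [196.8000030517578, 191.0], [194.39999389648438, 212.5]]
scene g [201 193  28  24 512] [213.8 205.2] V [ 79.1 100.  102.  106.  124. ] rect [[198.89999389648438, 213.1999969482422], [201.6999969482422, 192.60000610351562], [229.10000610351562, 196.3000030517578], [226.1999969482422, 216.89999389648438]]
scene g [235 198  27  24 508] [247.5 209.5] V [ 86.   100.   103.   106.   125.65] rect [[232.89999389648438, 217.89999389648438], [235.5, 196.89999
[... 3842 characters left out ...]
1562, 164.0], [165.89999389648438, 174.89999389648438]]
top y [264 205  71  46 724] [298.4 228. ] V [ 92.   143.75 164.   171.   175.85] rect [[262.79998779296875, 219.60000610351562], [327.3999938964844, 204.3000030517578], [335.0, 236.10000610351562], [270.29998779296875, 251.5]]
top blue [258 125 140  53 994] [327.4 150.8] V [65. 70. 74. 84. 94.] rect [[257.20001220703125, 131.3000030517578], [259.70001220703125, 123.9000015258789], [399.1000061035156, 170.89999389648438], [396.5, 178.3000030517578]]
top blue [337 168  31  17 199] [350.5 175.6] V [47.  66.5 73.  82.  91. ] rect [[336.5, 174.5], [338.8999938964844, 167.3000030517578], [368.8999938964844, 177.3000030517578], [366.5, 184.5]]
```

View pics/z.png

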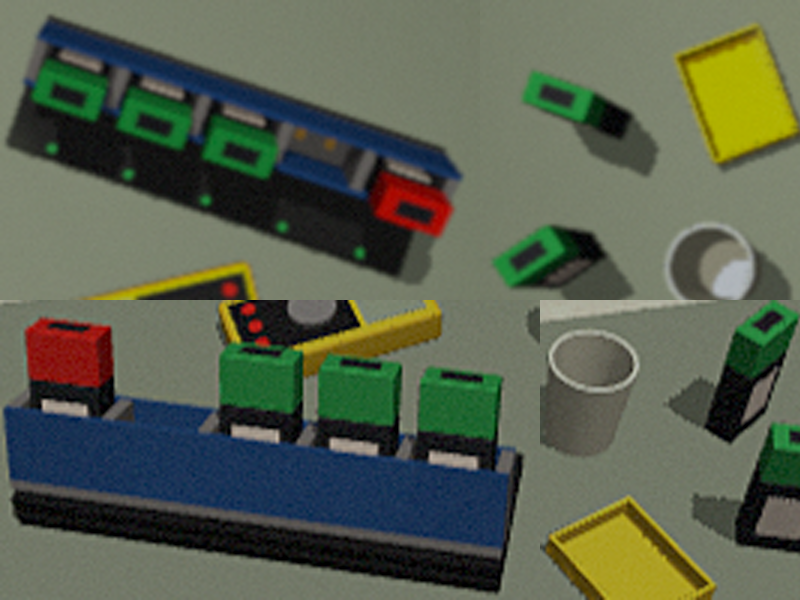

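The crops show the same layout. Cap top faces are brighter than their sides, each with a dark inset, so top-face centres can be segmented and triangulated from the two views.

```bash
cat > m2.py <<'E'
from m import *
def tops(n,thg,thr):
    hsv=cv2.cvtColor(S[n]["image"],cv2.COLOR_RGB2HSV);out=[]
    for nm,lo,hi,th in(("g",(50,120,60),(75,255,255),thg),("r",(0,150,80),(8,255,255),thr)):
        for m,st,ce in comps(n,lo,hi,180)[0]:
            V=np.where(m,hsv[...,2],0); t=th(st) if callable(th) else th
            k=(V>t).astype(np.uint8); c=max(cv2.findContours(k,0,2)[0],key=cv2.contourArea)
            h=cv2.convexHull(c);M=cv2.moments(h);out.append((nm,(M["m10"]/M["m00"],M["m01"]/M["m00"]),cv2.boxPoints(cv2.minAreaRect(h)),M["m00"]))
    return out
T=tops("top",lambda s:96 if s[0]>200 else 108,138);Q=tops("scene",lambda s:113 if s[0]<300 else 95,150)
print([(t[0],np.round(t[1],1),t[3]) for t in T]);print([(t[0],np.round(t[1],1),t[3]) for t in Q])
for t in T:
    b=[]
    for q in Q:
        if q[0]!=t[0]:continue
        X=tri(C["top"],t[1],C["scene"],q[1]);e=np.linalg.norm(proj(C["top"],X)-t[1])+np.linalg.norm(proj(C["scene"],X)-q[1]);b.append((e,X))
    b.sort(key=lambda x:x[0]);e,X=b[0]
    P=np.array([plane(C["top"],p,X[2]) for p in t[2]]);L=[P[1]-P[0],P[2]-P[1]];l=[np.linalg.norm(v) for v in L];w=L[int(np.argmax(l))]
    print(t[0],X.round(1),"err",round(e,2),"size",np.round(l,1),"long dir deg",round(np.degrees(np.arctan2(w[1],w[0]))%180,1),"atZ120",plane(C["top"],t[1],120).round(1)[:2])
# tray rim
m,st,ce=[c for c in comps("top",(22,150,60),(32,255,255),500)[0] if c[2][0]<200][0]
r=cv2.minAreaRect(max(cv2.findContours(m.astype(np.uint8),0,2)[0],key=cv2.contourArea))
P=np.array([plane(C["top"],p,22) for p in cv2.boxPoints(r)]);print("tray",P.mean(0).round(1),P.round(0).tolist())
# mug rim and can, scene view
print("mug",plane(C["top"],(258*.64,327*.64),90).round(0),"can",plane(C["top"],(333*.64,321*.64),165).round(0))
# dock empty pocket etc.
z=lambda x,y:(245+x/3,118+y/3)
zs=lambda x,y:(95+x/3,175+(y-300)/3)
for nm,a,b in(("back top +y",(47,20),(516,455)),("back top -y",(444,147),(8,407))):
    print(nm,tri(C["top"],z(*a),C["scene"],zs(*b)).round(1))
E
python3 m2.py
```

```text
[('g', array([267.4, 148.7]), 235.0), ('g', array([113.2, 151.6]), 212.0), ('g', array([296.1, 158.4]), 228.0), ('g', array([325. , 168.2]), 237.0), ('g', array([103.8, 204.8]), 213.5), ('r', array([382.9, 187.9]), 232.5)]
[('g', array([400.6, 147.2]), 152.5), ('g', array([414.5, 186.5]), 201.5), ('g', array([181.5, 192.8]), 113.5), ('g', array([214.7, 197.2]), 115.5), ('g', array([248.5, 201.4]), 123.5), ('r', array([117. , 184.9]), 98.0)]
g [569.3 -18.5 139.5] err 0.89 size [27.4 54.2] long dir deg 70.2 atZ120 [572.4 -20.5]
g [574.2 366.  116.3] err 1.12 size [26.1 53.4] long dir deg 70.3 atZ120 [573.1 363.5]
g [543.9 -88.2 139.3] err 0.79 size [26.5 54. ] long dir deg 70.2 atZ120 [546.6 -91.5]
g [ 518.1 -158.   139.7] err 0.62 size [27.3 54.6] long dir deg 70.2 atZ120 [ 520.4 -162.6]
g [441.7 388.9 117. ] err 1.36 size [53.5 25. ] long dir deg 123.0 atZ120 [441.1 386.2]
r [ 467.  -297.6  138.8] err 0.51 size [26.4 55.1] long dir deg 70.2 atZ120 [ 468.3 -304.5]
tray [588.1 232.5  22. ] [[625.0, 291.0, 22.0], [654.0, 212.0, 22.0], [551.0, 174.0, 22.0], [523.0, 253.0, 22.0]]
mug [428. 241.  90.] can [432. 113. 165.]
back top +y [633.4   2.6 127.4]
back top -y [ 520.  -336.6  119.3]
```

Emit:
apply_moves([
  [[0.126,-0.228,0.018,0,0,-1,1],[0.126,-0.228,0.018,0,0,-1,1],[0.126,-0.228,0.018,0,0,-1,1],[0.126,-0.228,0.018,0,0,-1,1],[0.126,-0.228,0.018,0,0,-1,1],[0.126,-0.228,0.018,0,0,-1,1],[0.126,-0.228,0.018,0,0,-1,1],[0.126,-0.228,0.018,0,0,-1,1],[0.126,-0.228,0.018,0,0,-1,1],[0.126,-0.228,0.018,0,0,-1,1],[0.126,-0.228,0.018,0,0,-1,1],[0.126,-0.228,0.018,0,0,-1,1]],
], grip_force=25)

```text
time: 1.1
eef_pos: [420.3, 129.3, 271.2]
ee_rot: [0.699, 0.715, 0.0, -0.0]
ft_force: [0.5, 0.7, 0.2]
grip_width: 1.004
grip_force: 0.0
```

```bash
cat > p.py <<'E'
from h import *
from rig import arm
import sys
YAW=np.radians(-20.1);xd=np.array([np.cos(YAW),np.sin(YAW),0]);yd=np.array([-xd[1],xd[0],0]);zz=np.array([0,0,1.])
a=-np.sin(np.radians(25))*xd+np.cos(np.radians(25))*zz; xb=np.cos(np.radians(25))*xd+np.sin(np.radians(25))*zz
def orient(z,y):return np.column_stack([np.cross(y,z),y,z])
DOCK=orient(-a,xb)
def down(azdeg):
    t=np.radians(azdeg);return orient(-zz,np.array([np.cos(t),np.sin(t),0]))
def plan(pos,Rt,n=None):
    s=arm.sense();p=np.array(s["eef_pos"]);Rc=R.from_quat(s["ee_rot"]).as_matrix()
    d=(np.array(pos)-p)/150;r=R.from_matrix(Rt@Rc.T).as_rotvec()/0.1
    k=n or int(np.ceil(max(np.linalg.norm(d)/.27,np.linalg.norm(r)/1.0,1)))
    print("t",round(s["time"],2),"pos",p.round(1),"F",np.round(s["ft_force"],1),"grip",round(s["grip_width"]*88,1),"J",np.round(s["joint_pos"],2))
    print("total mm",(d*150).round(1),"total rot/0.1",r.round(2),"rows",k,"per row",(d/k).round(4),(r/k).round(3))
E
python3 - <<'E'
from p import *
top=np.array([467,-297.6,139.5]);print(a,xb,top-47*a)
plan(top+90*a,DOCK)
E
```

```text
[-0.39687838  0.14523686  0.90630779] [ 0.85110843 -0.31146146  0.42261826] [ 485.65328388 -304.42613255   96.90353401]
t 1.1 pos [420.3 129.3 271.2] F [0.5 0.7 0.2] grip 88.4 J [ 0.03 -0.16  1.89  0.    1.42  0.  ]
total mm [  10.9 -413.9  -50.1] total rot/0.1 [-0.72 -4.33 -3.68] rows 11 per row [ 0.0066 -0.2508 -0.0304] [-0.065 -0.394 -0.334]
```

Emit:
apply_moves([
  [[0.0066,-0.2508,-0.0304,-0.065,-0.394,-0.334,1],[0.0066,-0.2508,-0.0304,-0.065,-0.394,-0.334,1],[0.0066,-0.2508,-0.0304,-0.065,-0.394,-0.334,1],[0.0066,-0.2508,-0.0304,-0.065,-0.394,-0.334,1],[0.0066,-0.2508,-0.0304,-0.065,-0.394,-0.334,1],[0.0066,-0.2508,-0.0304,-0.065,-0.394,-0.334,1],[0.0066,-0.2508,-0.0304,-0.065,-0.394,-0.334,1],[0.0066,-0.2508,-0.0304,-0.065,-0.394,-0.334,1],[0.0066,-0.2508,-0.0304,-0.065,-0.394,-0.334,1],[0.0066,-0.2508,-0.0304,-0.065,-0.394,-0.334,1],[0.0066,-0.2508,-0.0304,-0.065,-0.394,-0.334,1],[0,0,0,0,0,0,1]],
])

```text
time: 2.1
eef_pos: [429.4, -287.8, 219.9]
ee_rot: [0.801, 0.558, 0.123, 0.179]
ft_force: [1.0, -0.6, 0.0]
grip_width: 1.003
grip_force: 0.0
```

```bash
cat > w.py <<'E'
from p import *
import pickle
def wrist(name):
    s=arm.sense();w=arm.snapshot("wrist");T=np.array(w["tool_from_camera"],float)
    Rt=R.from_quat(s["ee_rot"]).as_matrix()
    c=(np.array(w["intrinsics"]),Rt@T[:3,:3],np.array(s["eef_pos"])+Rt@T[:3,3])
    pickle.dump((w["image"],c),open(name+".pkl","wb"))
    cv2.imwrite(f"pics/{name}.png",cv2.resize(w["image"][:,:,::-1],(800,600),interpolation=cv2.INTER_CUBIC));return w["image"],c
E
python3 - <<'E'
from w import *
im,c=wrist("w1");print(c)
plan(np.array([467,-297.6,139.5])-47*a,DOCK)
E
```

```text
(array([[267.92506737,   0.        , 257.34231296],
       [  0.        , 267.92506737, 190.79306771],
       [  0.        ,   0.        ,   1.        ]]), array([[ 0.84965426,  0.4451684 , -0.28268842],
       [-0.31183822,  0.85643872,  0.41142393],
       [ 0.42525824, -0.26141504,  0.86649732]]), array([ 397.13529604, -196.27345138,  352.06399121]))
t 2.15 pos [ 429.5 -285.1  219.9] F [-0.2  0.6  0.3] grip 88.2 J [-0.97 -0.21  2.1   0.31  0.92 -0.77]
total mm [  56.2  -19.3 -122.9] total rot/0.1 [ 0.01 -0.01  0.  ] rows 4 per row [ 0.0936 -0.0322 -0.2049] [ 0.001 -0.003  0.001]
```

View pics/w1.png

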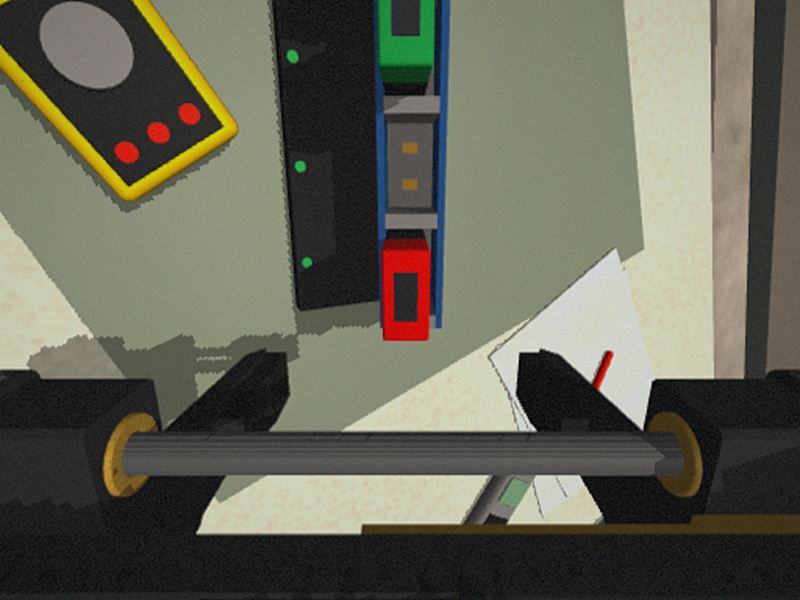

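The wrist view shows the tool aligned with the row. The red cap's face is about (383–430, 250–340) and the empty pocket about (387–435, 115–215), with the good cap above it.

Run:
```python
from w import *
im,c=pickle.load(open("w1.pkl","rb"))
S={n:cam(pickle.load(open(n+".pkl","rb"))) for n in("top","scene")}
hsv=cv2.cvtColor(im,cv2.COLOR_RGB2HSV)
m=((hsv[...,0]<8)&(hsv[...,1]>150));m[:,:230]=0;m[:,290:]=0
v=hsv[...,2]
print([ (r,int(np.median(v[r][m[r]]))) for r in range(150,225,3) if m[r].sum()>3])
k=(m&(v>150)).astype(np.uint8);h=cv2.convexHull(max(cv2.findContours(k,0,2)[0],key=cv2.contourArea));x,y,w,hh=cv2.boundingRect(h);M=cv2.moments(h);ctr=(M["m10"]/M["m00"]+.0,M["m01"]/M["m00"]);print(x,y,w,hh,ctr)
for n,p in(("top",(382.9,187.9)),("scene",(117,184.9))):print(n,tri(c,ctr,S[n],p).round(1))
X=plane(c,ctr,139.5);print("plane139.5",X.round(1))
# size at plane perpendicular to a
def pl(p,P0):
    e,d=ray(c,p);return e+d*((P0-e)@a)/(d@a)
for q in((x,ctr[1]),(x+w,ctr[1]),(ctr[0],y),(ctr[0],y+hh)):
    D=pl(q,X)-X;print(np.round([D@xb,D@yd],1))
# pocket: mouth-plane point: divider edges in y
P0=X-60*a
for q in((410,113),(410,213),(386,165),(435,165)):
    Y=pl(np.array(q)/1.5625,P0);D=Y-X;print("pocket",np.round([D@xb,D@yd],1))
```

```text
[(153, 97), (156, 107), (159, 129), (162, 209), (165, 209), (168, 209), (171, 210), (174, 167), (177, 210), (180, 209), (183, 209), (186, 209), (189, 208), (192, 208), (195, 210), (198, 207), (201, 207), (204, 206), (207, 209), (210, 206), (213, 206), (216, 210)]
245 160 30 58 (259.6120268620269, 188.31105006105005)
top [ 467.2 -294.9  144.6]
scene [ 469.1 -296.1  140.3]
plane139.5 [ 469.4 -296.   139.5]
[-13.4   0. ]
[14.1 -0. ]
[-0.  26.2]
[  0.  -29.3]
pocket [  3.3 105.4]
pocket [ 3.6 41.3]
pocket [-12.7  73.2]
pocket [20.3 73.1]
```

Emit:
apply_moves([
  [[0.096,-0.0295,-0.2033,0,0,0,1],[0.096,-0.0295,-0.2033,0,0,0,1],[0.096,-0.0295,-0.2033,0,0,0,1],[0.096,-0.0295,-0.2033,0,0,0,0.6],[0,0,0,0,0,0,0.4],[0,0,0,0,0,0,0],[0,0,0,0,0,0,0],[0,0,0,0,0,0,0],[0,0,0,0,0,0,0],[0,0,0,0,0,0,0]],
], grip_force=30)

```text
time: 2.98
eef_pos: [489.2, -301.2, 101.6]
ee_rot: [0.798, 0.561, 0.124, 0.18]
ft_force: [-0.8, -0.8, -0.0]
grip_width: 0.497
grip_force: 0.0
```

Run:
```python
from p import *
plan(np.array([487.1,-302.8,97.9])+90*a,DOCK)
```

```text
t 2.98 pos [ 489.2 -301.2  101.6] F [-0.8 -0.8 -0. ] grip 43.7 J [-0.88  0.13  2.05  0.38  0.61 -0.81]
total mm [-37.8  11.5  77.9] total rot/0.1 [ 0.05  0.02 -0.05] rows 3 per row [-0.0839  0.0255  0.1731] [ 0.018  0.008 -0.017]
```

Emit:
apply_moves([
  [[0,0,0,0,0,0,0],[0,0,0,0,0,0,0],[0,0,0,0,0,0,0],[0,0,0,0,0,0,0],[0,0,0,0,0,0,0]],
])

```text
time: 3.4
eef_pos: [488.6, -300.6, 99.7]
ee_rot: [0.799, 0.561, 0.124, 0.178]
ft_force: [-6.7, 2.9, 8.1]
grip_width: 0.314
grip_force: 30.0
```

Emit:
apply_moves([
  [[-0.0582,0.0213,0.1329,0,0,0,0],[-0.0582,0.0213,0.1329,0,0,0,0],[-0.0582,0.0213,0.1329,0,0,0,0],[-0.0582,0.0213,0.1329,0,0,0,0],[-0.0582,0.0213,0.1329,0,0,0,0],[0,0,0.24,0,0,0,0],[0,0,0.24,0,0,0,0]],
])

```text
time: 3.98
eef_pos: [443.3, -282.9, 269.8]
ee_rot: [0.799, 0.561, 0.123, 0.176]
ft_force: [0.7, -1.2, -2.8]
grip_width: 0.317
grip_force: 30.0
```

Run:
```python
from p import *
plan([588,232.5,230],down(-20.1))
plan([588,232.5,230],down(20))
```

```text
t 3.98 pos [ 443.3 -282.9  269.8] F [ 0.7 -1.2 -2.8] grip 27.9 J [-0.94 -0.24  2.01  0.28  1.02 -0.7 ]
total mm [144.7 515.4 -39.8] total rot/0.1 [ 1.48  4.07 -0.04] rows 14 per row [ 0.0689  0.2455 -0.019 ] [ 0.105  0.29  -0.003]
t 3.98 pos [ 443.3 -282.9  269.8] F [ 0.7 -1.2 -2.8] grip 27.9 J [-0.94 -0.24  2.01  0.28  1.02 -0.7 ]
total mm [144.7 515.4 -39.8] total rot/0.1 [-0.01  4.41  6.84] rows 14 per row [ 0.0689  0.2455 -0.019 ] [-0.     0.315  0.489]
```

Emit:
apply_moves([
  [[0.0689,0.2455,-0.019,0,0.315,0.489,0],[0.0689,0.2455,-0.019,0,0.315,0.489,0],[0.0689,0.2455,-0.019,0,0.315,0.489,0],[0.0689,0.2455,-0.019,0,0.315,0.489,0],[0.0689,0.2455,-0.019,0,0.315,0.489,0],[0.0689,0.2455,-0.019,0,0.315,0.489,0],[0.0689,0.2455,-0.019,0,0.315,0.489,0],[0.0689,0.2455,-0.019,0,0.315,0.489,0],[0.0689,0.2455,-0.019,0,0.315,0.489,0],[0.0689,0.2455,-0.019,0,0.315,0.489,0],[0.0689,0.2455,-0.019,0,0.315,0.489,0],[0.0689,0.2455,-0.019,0,0.315,0.489,0]],
])

```text
time: 4.98
eef_pos: [568.5, 159.5, 235.5]
ee_rot: [0.611, 0.791, 0.019, 0.027]
ft_force: [1.4, -0.7, -2.7]
grip_width: 0.315
grip_force: 30.0
```

Emit:
apply_moves([
  [[0.0689,0.2455,-0.019,0,0.315,0.489,0],[0.0689,0.2455,-0.019,0,0.315,0.489,0],[0,0,0,0,0,0,0]],
])

```text
time: 5.23
eef_pos: [589.5, 236.9, 227.4]
ee_rot: [0.57, 0.821, 0.001, -0.001]
ft_force: [-0.8, -1.5, -2.9]
grip_width: 0.317
grip_force: 30.0
```

Run:
```python
from w import *
plan([588,232.5,85],down(20))
im,c=wrist("w2")
```

```text
t 5.23 pos [589.5 236.9 227.4] F [-0.8 -1.5 -2.9] grip 27.9 J [ 0.19  0.32  1.46  0.    1.36 -0.16]
total mm [  -1.5   -4.4 -142.4] total rot/0.1 [-0.03 -0.01 -0.08] rows 4 per row [-0.0025 -0.0073 -0.2373] [-0.007 -0.002 -0.02 ]
```

View pics/w2.png

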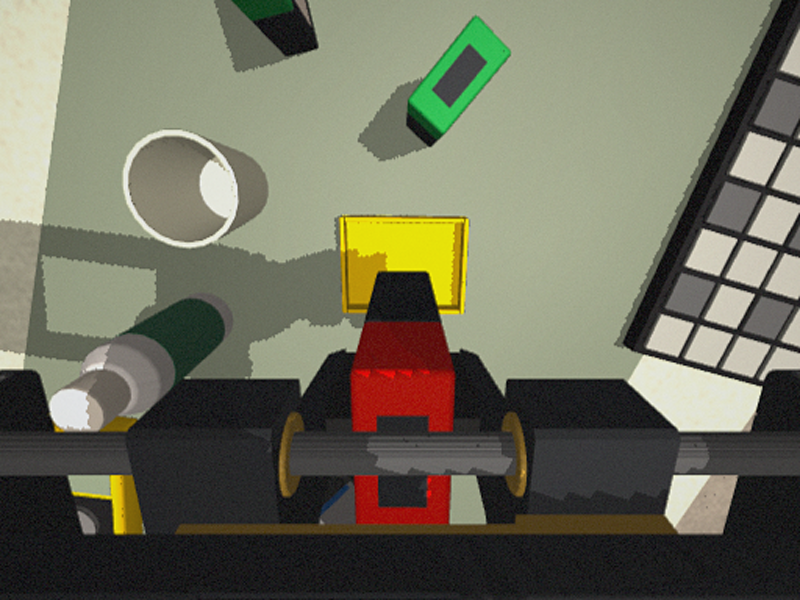

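The pack hangs square, with the tray rim at about (340–468, 216–313) and spare A's cap at (459,76).

Run:
```python
from w import *
im,c=pickle.load(open("w2.pkl","rb"));tc=cam(pickle.load(open("top.pkl","rb")))
P=np.array([plane(c,np.array(q)/1.5625,22) for q in((340,216),(468,216),(466,313),(343,313))]);print(P.round(0).tolist(),P.mean(0).round(1))
hsv=cv2.cvtColor(im,cv2.COLOR_RGB2HSV)
m=cv2.inRange(hsv,np.array((50,120,60)),np.array((75,255,255)));m[:,:210]=0
print(np.percentile(hsv[...,2][m>0],[5,25,50,75,95]))
k=((m>0)&(hsv[...,2]>120)).astype(np.uint8);h=cv2.convexHull(max(cv2.findContours(k,0,2)[0],key=cv2.contourArea));M=cv2.moments(h);q=(M["m10"]/M["m00"],M["m01"]/M["m00"])
print(q,"tri",tri(c,q,tc,(113.2,151.6)).round(1),"z120",plane(c,q,120).round(1))
B=np.array([plane(c,x,120) for x in cv2.boxPoints(cv2.minAreaRect(h))]);L=[B[1]-B[0],B[2]-B[1]];print([(np.linalg.norm(v).round(1),np.degrees(np.arctan2(v[1],v[0])).round(1)) for v in L])
```

```text
[[528.0, 257.0, 22.0], [627.0, 294.0, 22.0], [659.0, 216.0, 22.0], [557.0, 178.0, 22.0]] [592.6 236.1  22. ]
[ 69. 176. 189. 193. 197.]
(293.9188625874646, 47.51146345094536) tri [576.4 370.7  99.4] z120 [575.3 366.1 120. ]
[(np.float64(55.9), np.float64(68.2)), (np.float64(27.0), np.float64(-14.5))]
```

Emit:
apply_moves([
  [[0,-0.005,-0.232,0,0,0,0],[0,-0.005,-0.232,0,0,0,0],[0,-0.005,-0.232,0,0,0,0],[0,0,-0.232,0,0,0,0],[0,0,0,0,0,0,0],[0,0,-0.02,0,0,0,0],[0,0,-0.02,0,0,0,0],[0,0,0,0,0,0,0]],
])

```text
time: 5.95
eef_pos: [591.3, 228.8, 88.0]
ee_rot: [0.573, 0.819, 0.003, 0.003]
ft_force: [0.6, -0.1, -2.2]
grip_width: 0.315
grip_force: 30.0
```

Emit:
apply_moves([
  [[0,0.02,-0.01,0,0,0,0],[0,0.02,-0.01,0,0,0,0],[0,0,-0.01,0,0,0,0],[0,0,-0.01,0,0,0,0],[0,0,0,0,0,0,0]],
])

```text
time: 6.37
eef_pos: [589.4, 235.1, 79.5]
ee_rot: [0.573, 0.82, 0.001, 0.002]
ft_force: [-0.6, 0.6, -2.7]
grip_width: 0.315
grip_force: 30.0
```

Emit:
apply_moves([
  [[0,0,-0.01,0,0,0,0],[0,0,-0.01,0,0,0,0],[0,0,0,0,0,0,0]],
])

```text
time: 6.62
eef_pos: [589.8, 234.9, 76.9]
ee_rot: [0.573, 0.82, 0.002, 0.002]
ft_force: [-1.1, -0.3, 0.0]
grip_width: 0.312
grip_force: 30.0
```

Emit:
apply_moves([
  [[0,0,-0.004,0,0,0,0],[0,0,0,0,0,0,0.8],[0,0,0,0,0,0,0.8],[0,0,0,0,0,0,0.8],[0,0,0,0,0,0,0.8],[0,0,0.1,0,0,0,0.8],[0,0,0.2,0,0,0,0.8],[0,0,0.26,0,0,0,0.8],[0,0,0.26,0,0,0,0.8],[0,0,0.1,0,0,0,0.8]],
])

```text
time: 7.45
eef_pos: [592.1, 235.5, 220.3]
ee_rot: [0.573, 0.82, 0.005, 0.005]
ft_force: [1.6, -0.2, 0.4]
grip_width: 0.799
grip_force: 0.0
```

Run:
```python
from w import *
plan([574.5,366,190],down(-20))
```

```text
t 7.45 pos [592.1 235.5 220.3] F [ 1.6 -0.2  0.4] grip 70.3 J [ 0.19  0.32  1.47 -0.    1.34 -0.16]
total mm [-17.6 130.5 -30.3] total rot/0.1 [ 0.02  0.13 -7.  ] rows 7 per row [-0.0167  0.1243 -0.0289] [ 0.003  0.018 -0.999]
```

Emit:
apply_moves([
  [[-0.0167,0.1243,-0.0289,0,0.018,-0.999,0.8],[-0.0167,0.1243,-0.0289,0,0.018,-0.999,0.8],[-0.0167,0.1243,-0.0289,0,0.018,-0.999,0.8],[-0.0167,0.1243,-0.0289,0,0.018,-0.999,0.8],[-0.0167,0.1243,-0.0289,0,0.018,-0.999,0.8],[-0.0167,0.1243,-0.0289,0,0.018,-0.999,0.8],[-0.0167,0.1243,-0.0289,0,0.018,-0.999,0.8],[0,0,0,0,0,0,0.8]],
])

```text
time: 8.12
eef_pos: [570.6, 368.2, 182.3]
ee_rot: [0.82, 0.573, -0.003, -0.004]
ft_force: [-0.7, -0.6, -0.2]
grip_width: 0.802
grip_force: 0.0
```

Run:
```python
from w import *
plan([574.5,366,76],down(-20))
im,c=wrist("w3")
tp=arm.snapshot("top");pickle.dump(tp,open("top2.pkl","wb"))
hsv=cv2.cvtColor(im,cv2.COLOR_RGB2HSV)
m=cv2.inRange(hsv,np.array((50,120,60)),np.array((75,255,255)))
for cc in cv2.findContours(((m>0)&(hsv[...,2]>140)).astype(np.uint8),0,2)[0]:
    if cv2.contourArea(cc)<300:continue
    h=cv2.convexHull(cc);print(cv2.boundingRect(h),cv2.contourArea(h))
    B=np.array([plane(c,x,120) for x in cv2.boxPoints(cv2.minAreaRect(h))]);L=[B[1]-B[0],B[2]-B[1]];print(B.mean(0).round(1),[(np.linalg.norm(v).round(1),np.degrees(np.arctan2(v[1],v[0])).round(1)) for v in L])
```

```text
t 8.12 pos [570.6 368.2 182.3] F [-0.7 -0.6 -0.2] grip 70.6 J [0.4  0.46 1.37 0.01 1.32 0.75]
total mm [   3.9   -2.2 -106.3] total rot/0.1 [-0.02 -0.1   0.02] rows 3 per row [ 0.0087 -0.005  -0.2361] [-0.008 -0.032  0.006]
(75, 203, 39, 39) 916.0
[436.9 398.6 120. ] [(np.float64(25.8), np.float64(32.1)), (np.float64(30.7), np.float64(-56.7))]
(249, 174, 33, 48) 1373.5
[578.1 371.7 120. ] [(np.float64(25.5), np.float64(-20.0)), (np.float64(40.4), np.float64(-108.6))]
```

View pics/w3.png

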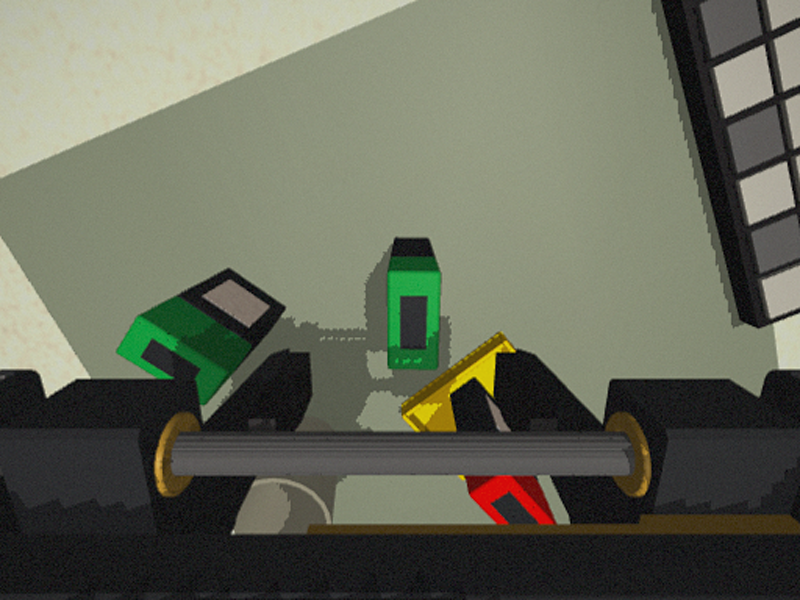

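Dud is standing in the tray (red, 510,500); spare A's cap is at about (414,320), right below. Descending to grip it.

Emit:
apply_moves([
  [[0.016,-0.007,-0.05,0,-0.05,0,0.8],[0.016,-0.007,-0.166,0,-0.05,0,0.8],[0,0,-0.25,0,0,0,0.8],[0,0,-0.25,0,0,0,0.6],[0,0,0,0,0,0,0],[0,0,0,0,0,0,0],[0,0,0,0,0,0,0],[0,0,0,0,0,0,0],[0,0,0,0,0,0,0],[0,0,0,0,0,0,0],[0,0,0,0,0,0,0],[0,0,0,0,0,0,0]],
])

```text
time: 9.22
eef_pos: [578.3, 364.1, 79.0]
ee_rot: [0.819, 0.574, 0.003, 0.0]
ft_force: [-0.9, -0.7, 7.4]
grip_width: 0.315
grip_force: 30.3
```

Run:
```python
from w import *
plan([574.5,366,76],down(-20))
```

```text
t 9.22 pos [578.3 364.1  79. ] F [-0.9 -0.7  7.4] grip 27.7 J [0.39 0.57 1.42 0.   1.14 0.74]
total mm [-3.8  1.9 -3. ] total rot/0.1 [-0.03  0.06 -0.01] rows 1 per row [-0.0251  0.013  -0.0198] [-0.032  0.06  -0.006]
```

Emit:
apply_moves([
  [[0,0,0.1,0,0,0,0],[0,0,0.25,0,0,0,0],[0,0,0.27,0,0,0,0],[0,0,0.27,0,0,0,0],[0,0,0.27,0,0,0,0],[0,0,0,0,0,0,0]],
])

```text
time: 9.72
eef_pos: [580.7, 365.2, 262.7]
ee_rot: [0.819, 0.574, 0.01, 0.002]
ft_force: [0.9, 0.8, 0.0]
grip_width: 0.312
grip_force: 30.3
```

Run:
```python
from w import *
plan([447.6,-286.6,265],DOCK,20)
```

```text
t 9.72 pos [580.7 365.2 262.7] F [0.9 0.8 0. ] grip 27.4 J [0.39 0.39 1.29 0.   1.44 0.74]
total mm [-133.1 -651.8    2.3] total rot/0.1 [-1.57 -3.92 -0.05] rows 20 per row [-0.0444 -0.2173  0.0008] [-0.079 -0.196 -0.003]
```

Emit:
apply_moves([
  [[-0.0444,-0.2173,0.0008,-0.079,-0.196,0,0],[-0.0444,-0.2173,0.0008,-0.079,-0.196,0,0],[-0.0444,-0.2173,0.0008,-0.079,-0.196,0,0],[-0.0444,-0.2173,0.0008,-0.079,-0.196,0,0],[-0.0444,-0.2173,0.0008,-0.079,-0.196,0,0],[-0.0444,-0.2173,0.0008,-0.079,-0.196,0,0],[-0.0444,-0.2173,0.0008,-0.079,-0.196,0,0],[-0.0444,-0.2173,0.0008,-0.079,-0.196,0,0],[-0.0444,-0.2173,0.0008,-0.079,-0.196,0,0],[-0.0444,-0.2173,0.0008,-0.079,-0.196,0,0],[-0.0444,-0.2173,0.0008,-0.079,-0.196,0,0],[-0.0444,-0.2173,0.0008,-0.079,-0.196,0,0]],
])

```text
time: 10.72
eef_pos: [496.1, -29.0, 252.3]
ee_rot: [0.812, 0.569, 0.071, 0.107]
ft_force: [-0.2, -0.9, -1.8]
grip_width: 0.312
grip_force: 30.0
```

Emit:
apply_moves([
  [[-0.0444,-0.2173,0.0008,-0.079,-0.196,0,0],[-0.0444,-0.2173,0.0008,-0.079,-0.196,0,0],[-0.0444,-0.2173,0.0008,-0.079,-0.196,0,0],[-0.0444,-0.2173,0.0008,-0.079,-0.196,0,0],[-0.0444,-0.2173,0.0008,-0.079,-0.196,0,0],[-0.0444,-0.2173,0.0008,-0.079,-0.196,0,0],[-0.0444,-0.2173,0.0008,-0.079,-0.196,0,0],[-0.0444,-0.2173,0.0008,-0.079,-0.196,0,0],[0,0,0,0,0,0,0],[0,0,0,0,0,0,0]],
])

```text
time: 11.55
eef_pos: [442.5, -289.9, 252.8]
ee_rot: [0.802, 0.56, 0.115, 0.176]
ft_force: [0.1, 0.5, -2.3]
grip_width: 0.312
grip_force: 30.0
```

Run:
```python
from w import *
plan([447.6,-286.6,195.6],DOCK)
```

```text
t 11.55 pos [ 442.5 -289.9  252.8] F [ 0.1  0.5 -2.3] grip 27.5 J [-0.94 -0.21  2.02  0.26  0.98 -0.69]
total mm [  5.1   3.3 -57.2] total rot/0.1 [ 0.06 -0.16  0.04] rows 2 per row [ 0.0169  0.0109 -0.1907] [ 0.032 -0.081  0.018]
```

Emit:
apply_moves([
  [[0.0113,0.0073,-0.1271,0.02,-0.054,0.012,0],[0.0113,0.0073,-0.1271,0.02,-0.054,0.012,0],[0.0113,0.0073,-0.1271,0.02,-0.054,0.012,0],[0,0,0,0,0,0,0],[0,0,0,0,0,0,0]],
])

```text
time: 11.97
eef_pos: [448.7, -283.3, 194.7]
ee_rot: [0.799, 0.562, 0.124, 0.176]
ft_force: [0.1, -0.4, -3.2]
grip_width: 0.314
grip_force: 30.0
```

Run:
```python
from w import *
plan([447.6,-286.6,195.6],DOCK)
im,c=wrist("w4")
plan([447.6,-286.6,195.6],DOCK)
```

```text
t 11.97 pos [ 448.7 -283.3  194.7] F [ 0.1 -0.4 -3.2] grip 27.6 J [-0.93 -0.14  2.09  0.32  0.85 -0.75]
total mm [-1.1 -3.3  0.9] total rot/0.1 [-0.01 -0.01 -0.06] rows 1 per row [-0.0072 -0.0223  0.006 ] [-0.015 -0.013 -0.055]
t 12.02 pos [ 449.3 -284.3  196.1] F [ 0.5 -0.7 -0.9] grip 27.8 J [-0.93 -0.14  2.09  0.32  0.85 -0.75]
total mm [-1.7 -2.3 -0.5] total rot/0.1 [ 0.01  0.   -0.05] rows 1 per row [-0.0111 -0.0152 -0.0035] [ 0.008  0.004 -0.051]
```

View pics/w4.png

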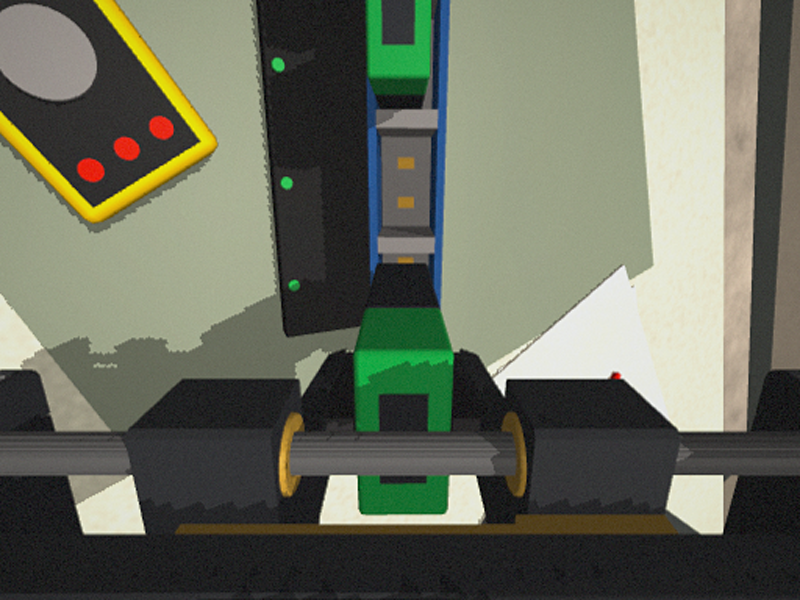

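The held pack (column centre ~405) lines up with the pocket row (~406); the pocket next door is still empty. Starting the insertion.

Emit:
apply_moves([
  [[-0.01,-0.018,0,0,0,-0.05,0],[0.0318,-0.0116,-0.0725,0,0,0,0],[0.0318,-0.0116,-0.0725,0,0,0,0],[0.0318,-0.0116,-0.0725,0,0,0,0],[0.0318,-0.0116,-0.0725,0,0,0,0],[0.0318,-0.0116,-0.0725,0,0,0,0],[0,0,0,0,0,0,0],[0,0,0,0,0,0,0]],
])

```text
time: 12.68
eef_pos: [471.4, -296.9, 141.8]
ee_rot: [0.8, 0.559, 0.124, 0.178]
ft_force: [0.0, -0.4, -0.9]
grip_width: 0.316
grip_force: 30.0
```

Run:
```python
from w import *
plan([487.3,-301.1,105],DOCK)
```

```text
t 12.68 pos [ 471.4 -296.9  141.8] F [ 0.  -0.4 -0.9] grip 27.8 J [-0.9   0.02  2.07  0.35  0.71 -0.78]
total mm [ 15.9  -4.2 -36.8] total rot/0.1 [0.01 0.01 0.01] rows 1 per row [ 0.1059 -0.0282 -0.2452] [0.012 0.007 0.012]
```

Emit:
apply_moves([
  [[0.0238,-0.0087,-0.0544,0,0,0,0],[0.0238,-0.0087,-0.0544,0,0,0,0],[0.0238,-0.0087,-0.0544,0,0,0,0],[0.0132,-0.0048,-0.0302,0,0,0,0],[0.008,-0.003,-0.018,0,0,0,0],[0,0,0,0,0,0,0],[0,0,0,0,0,0,0]],
])

```text
time: 13.27
eef_pos: [484.9, -301.6, 109.0]
ee_rot: [0.801, 0.559, 0.124, 0.178]
ft_force: [-0.5, -0.5, -1.3]
grip_width: 0.313
grip_force: 30.0
```

Run:
```python
from w import *
plan([487.3,-301.1,105],DOCK)
```

```text
t 13.27 pos [ 484.9 -301.6  109. ] F [-0.5 -0.5 -1.3] grip 27.5 J [-0.89  0.11  2.05  0.37  0.63 -0.8 ]
total mm [ 2.4  0.5 -4. ] total rot/0.1 [0.   0.   0.01] rows 1 per row [ 0.0157  0.0036 -0.0267] [0.004 0.001 0.014]
```

Creep down until contact (about 1.5 mm per row).

Emit:
apply_moves([
  [[0.004,-0.0015,-0.009,0,0,0,0],[0.004,-0.0015,-0.009,0,0,0,0],[0.004,-0.0015,-0.009,0,0,0,0],[0,0,0,0,0,0,0]],
])

```text
time: 13.6
eef_pos: [486.7, -302.7, 106.1]
ee_rot: [0.8, 0.559, 0.124, 0.178]
ft_force: [-6.8, 2.4, 7.7]
grip_width: 0.313
grip_force: 30.1
```

Emit:
apply_moves([
  [[0.004,-0.0015,-0.009,0,0,0,0],[0,0,0,0,0,0,0]],
])

```text
time: 13.77
eef_pos: [487.3, -303.0, 105.9]
ee_rot: [0.8, 0.559, 0.124, 0.178]
ft_force: [-17.9, 8.7, 23.8]
grip_width: 0.314
grip_force: 30.7
```

Emit:
apply_moves([
  [[-0.002,0.0007,0.0045,0,0,0,0.8],[0,0,0,0,0,0,0.8],[0,0,0,0,0,0,0.8],[0,0,0,0,0,0,0.8],[-0.04,0.0145,0.0906,0,0,0,0.8],[-0.08,0.029,0.1813,0,0,0,0.8],[-0.1,0.0363,0.2266,0,0,0,0.8],[-0.06,0.0218,0.136,0,0,0,0.8],[0,0,0.26,0,0,0,0.8],[0,0,0,0,0,0,0.8]],
])

```text
time: 14.6
eef_pos: [447.3, -290.3, 246.9]
ee_rot: [0.799, 0.558, 0.124, 0.184]
ft_force: [0.7, -1.9, 1.1]
grip_width: 0.799
grip_force: 0.0
```

Run:
```python
from w import *
im,c=wrist("w5")
tc=cam(pickle.load(open("top.pkl","rb")));s=arm.snapshot("scene");pickle.dump(s,open("scene2.pkl","wb"))
a4=np.zeros((600,800,3),np.uint8)
a4[:300,:400]=cv2.resize(im,(400,300));a4[300:,:]=cv2.resize(s["image"][160:310,60:460],(800,300))
cv2.imwrite("pics/v5.png",a4[:,:,::-1])
plan([441.5,388,240],down(33))
```

```text
t 14.7 pos [ 445.9 -288.3  241. ] F [ 0.1  0.2 -0.2] grip 70.4 J [-0.94 -0.2   2.04  0.29  0.95 -0.72]
total mm [ -4.4 676.3  -1. ] total rot/0.1 [-0.48  4.55  9.12] rows 17 per row [-0.0017  0.2652 -0.0004] [-0.028  0.267  0.537]
```

View pics/v5.png

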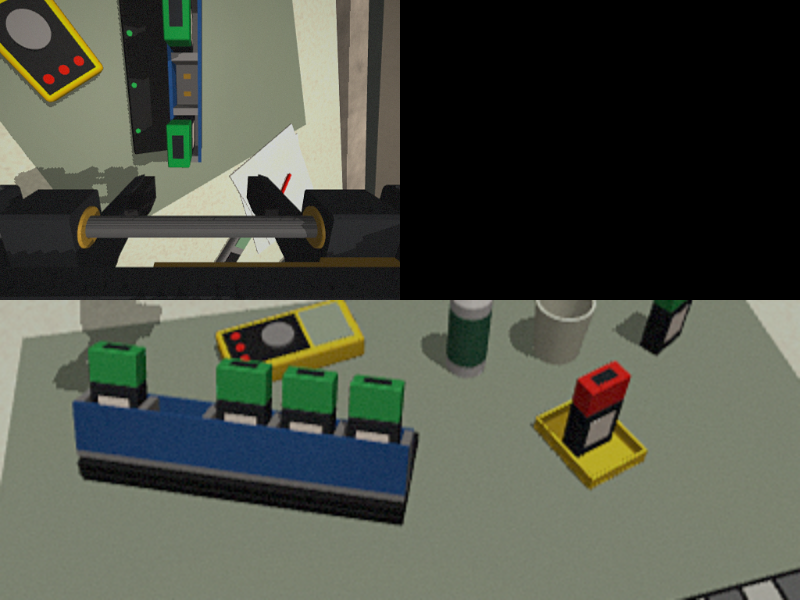

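Spare A is home in bay 4, level with its neighbours. Dud is upright in the tray (scene crop 600,400). Going for spare B.

Emit:
apply_moves([
  [[-0.0016,0.2505,0,-0.027,0.253,0.507,0.8],[-0.0016,0.2505,0,-0.027,0.253,0.507,0.8],[-0.0016,0.2505,0,-0.027,0.253,0.507,0.8],[-0.0016,0.2505,0,-0.027,0.253,0.507,0.8],[-0.0016,0.2505,0,-0.027,0.253,0.507,0.8],[-0.0016,0.2505,0,-0.027,0.253,0.507,0.8],[-0.0016,0.2505,0,-0.027,0.253,0.507,0.8],[-0.0016,0.2505,0,-0.027,0.253,0.507,0.8],[-0.0016,0.2505,0,-0.027,0.253,0.507,0.8],[-0.0016,0.2505,0,-0.027,0.253,0.507,0.8],[-0.0016,0.2505,0,-0.027,0.253,0.507,0.8],[-0.0016,0.2505,0,-0.027,0.253,0.507,0.8]],
])

```text
time: 15.7
eef_pos: [441.0, 165.7, 236.9]
ee_rot: [0.602, 0.795, 0.04, 0.059]
ft_force: [0.7, -0.1, 0.2]
grip_width: 0.8
grip_force: 0.0
```

Emit:
apply_moves([
  [[-0.0016,0.2505,0,-0.027,0.253,0.507,0.8],[-0.0016,0.2505,0,-0.027,0.253,0.507,0.8],[-0.0016,0.2505,0,-0.027,0.253,0.507,0.8],[-0.0016,0.2505,-0.1,-0.027,0.253,0.507,0.8],[-0.0016,0.2505,-0.1,-0.027,0.253,0.507,0.8],[-0.0016,0.2505,-0.1,-0.027,0.253,0.507,0.8],[0,0,0,0,0,0,0.8],[0,0,0,0,0,0,0.8]],
])

```text
time: 16.37
eef_pos: [438.6, 389.7, 189.0]
ee_rot: [0.476, 0.879, -0.005, -0.004]
ft_force: [-0.7, -0.5, -0.0]
grip_width: 0.798
grip_force: 0.0
```

Run:
```python
from w import *
plan([441.5,388,76],down(33))
im,c=wrist("w6")
hsv=cv2.cvtColor(im,cv2.COLOR_RGB2HSV)
m=cv2.inRange(hsv,np.array((50,120,60)),np.array((75,255,255)))
for cc in cv2.findContours(((m>0)&(hsv[...,2]>90)).astype(np.uint8),0,2)[0]:
    if cv2.contourArea(cc)<300:continue
    h=cv2.convexHull(cc);print(cv2.boundingRect(h),cv2.contourArea(h))
    B=np.array([plane(c,x,120) for x in cv2.boxPoints(cv2.minAreaRect(h))]);L=[B[1]-B[0],B[2]-B[1]];print(B.mean(0).round(1),[(np.linalg.norm(v).round(1),np.degrees(np.arctan2(v[1],v[0])).round(1)) for v in L])
for r in (310,330,350):print(plane(c,np.array((400,r))/1.5625,120).round(1))
```

```text
t 16.37 pos [438.6 389.7 189. ] F [-0.7 -0.5 -0. ] grip 70.2 J [ 0.52  0.26  1.61  0.    1.28 -0.06]
total mm [   2.9   -1.7 -113. ] total rot/0.1 [ 0.05 -0.12 -0.03] rows 3 per row [ 0.0065 -0.0037 -0.251 ] [ 0.017 -0.04  -0.009]
(246, 174, 31, 61) 1768.5
[442.5 388.9 120. ] [(np.float64(24.7), np.float64(33.3)), (np.float64(54.0), np.float64(-55.7))]
[435.7 391.5 120. ]
[442.1 381.8 120. ]
[448.5 371.9 120. ]
```

View pics/w6.png

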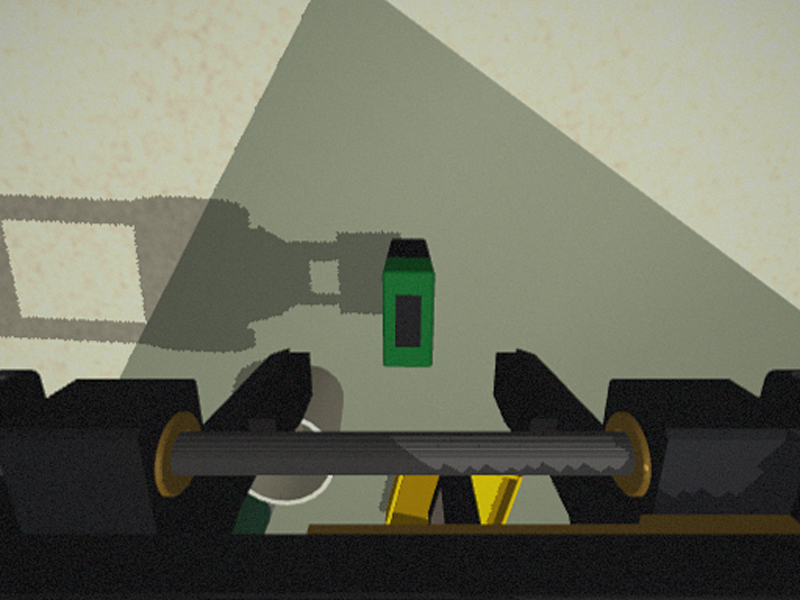

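Spare B's cap is squarely between the fingers, at (408,318). Descend and grip.

Emit:
apply_moves([
  [[0.012,-0.003,-0.05,0.025,-0.06,0,0.8],[0.012,-0.003,-0.17,0.025,-0.06,0,0.8],[0,0,-0.26,0,0,0,0.8],[0,0,-0.26,0,0,0,0.6],[0,0,0,0,0,0,0],[0,0,0,0,0,0,0],[0,0,0,0,0,0,0],[0,0,0,0,0,0,0],[0,0,0,0,0,0,0],[0,0,0,0,0,0,0],[0,0,0,0,0,0,0],[0,0,0,0,0,0,0]],
])

```text
time: 17.42
eef_pos: [445.6, 388.7, 85.4]
ee_rot: [0.477, 0.879, 0.005, 0.003]
ft_force: [-1.6, -1.6, 8.5]
grip_width: 0.318
grip_force: 29.5
```

Run:
```python
from w import *
plan([442.2,388.9,76],down(33))
```

```text
t 17.42 pos [445.6 388.7  85.4] F [-1.6 -1.6  8.5] grip 28.0 J [ 0.52  0.39  1.68 -0.    1.06 -0.06]
total mm [-3.4  0.2 -9.4] total rot/0.1 [-0.05  0.1   0.  ] rows 1 per row [-0.0224  0.0011 -0.0626] [-0.052  0.1    0.001]
```

Emit:
apply_moves([
  [[0,0,0.1,0,0,0,0],[0,0,0.25,0,0,0,0],[0,0,0.27,0,0,0,0],[0,0,0.27,0,0,0,0],[0,0,0.27,0,0,0,0],[0,0,0.1,0,0,0,0],[0,0,0,0,0,0,0]],
])

```text
time: 18.0
eef_pos: [446.5, 389.6, 278.3]
ee_rot: [0.477, 0.879, 0.008, 0.005]
ft_force: [0.4, 0.8, -2.9]
grip_width: 0.315
grip_force: 29.5
```

Run:
```python
from w import *
plan([454.3,-212.3,275],DOCK,18)
```

```text
t 18.0 pos [446.5 389.6 278.3] F [ 0.4  0.8 -2.9] grip 27.7 J [ 0.52  0.18  1.53 -0.    1.41 -0.06]
total mm [   7.8 -601.9   -3.3] total rot/0.1 [ 0.5  -4.3  -9.13] rows 18 per row [ 0.0029 -0.2229 -0.0012] [ 0.028 -0.239 -0.507]
```

Emit:
apply_moves([
  [[0.01,-0.2229,0.02,0.028,-0.239,-0.507,0],[0.01,-0.2229,0.02,0.028,-0.239,-0.507,0],[0.01,-0.2229,0.02,0.028,-0.239,-0.507,0],[0.01,-0.2229,0.02,0.028,-0.239,-0.507,0],[0.01,-0.2229,0.02,0.028,-0.239,-0.507,0],[0.01,-0.2229,0.02,0.028,-0.239,-0.507,0],[0,-0.2229,0,0.028,-0.239,-0.507,0],[0,-0.2229,0,0.028,-0.239,-0.507,0],[0,-0.2229,0,0.028,-0.239,-0.507,0],[0,-0.2229,0,0.028,-0.239,-0.507,0],[0,-0.2229,0,0.028,-0.239,-0.507,0],[0,-0.2229,0,0.028,-0.239,-0.507,0]],
])

```text
time: 19.0
eef_pos: [451.9, -14.1, 287.6]
ee_rot: [0.713, 0.686, 0.084, 0.118]
ft_force: [0.8, -0.6, -2.2]
grip_width: 0.311
grip_force: 30.0
```

Emit:
apply_moves([
  [[0,-0.2229,0,0.028,-0.239,-0.507,0],[0,-0.2229,0,0.028,-0.239,-0.507,0],[0,-0.2229,0,0.028,-0.239,-0.507,0],[0,-0.2229,0,0.028,-0.239,-0.507,0],[0,-0.2229,0,0.028,-0.239,-0.507,0],[0,-0.2229,0,0.028,-0.239,-0.507,0],[0,0,0,0,0,0,0],[0,0,0,0,0,0,0]],
])

```text
time: 19.67
eef_pos: [451.8, -214.4, 287.3]
ee_rot: [0.803, 0.559, 0.121, 0.171]
ft_force: [0.3, -0.2, -3.3]
grip_width: 0.312
grip_force: 30.0
```

Run:
```python
from w import *
plan([454.3,-212.3,237.9],DOCK)
```

```text
t 19.67 pos [ 451.8 -214.4  287.3] F [ 0.3 -0.2 -3.3] grip 27.5 J [-0.8  -0.33  2.04  0.21  1.06 -0.51]
total mm [  2.5   2.1 -49.4] total rot/0.1 [-0.08 -0.13  0.03] rows 2 per row [ 0.0082  0.0069 -0.1646] [-0.038 -0.064  0.015]
```

Emit:
apply_moves([
  [[0.0055,0.0047,-0.11,-0.025,-0.043,0.01,0],[0.0055,0.0047,-0.11,-0.025,-0.043,0.01,0],[0.0055,0.0047,-0.11,-0.025,-0.043,0.01,0],[0,0,0,0,0,0,0],[0,0,0,0,0,0,0]],
])

```text
time: 20.08
eef_pos: [455.1, -209.6, 238.5]
ee_rot: [0.799, 0.561, 0.125, 0.177]
ft_force: [-0.8, -0.1, -2.9]
grip_width: 0.316
grip_force: 30.0
```

Run:
```python
from w import *
plan([454.3,-212.3,237.9],DOCK)
im,c=wrist("w7")
plan([454.3,-212.3,237.9],DOCK)
# bay4 pack (spare A) and bay2 visible in w5 for a y check
im,c=pickle.load(open("w5.pkl","rb"))
```

```text
t 20.08 pos [ 455.1 -209.6  238.5] F [-0.8 -0.1 -2.9] grip 27.8 J [-0.79 -0.29  2.12  0.23  0.93 -0.54]
total mm [-0.8 -2.7 -0.6] total rot/0.1 [-0.    0.   -0.05] rows 1 per row [-0.0056 -0.018  -0.004 ] [-0.001  0.005 -0.05 ]
t 20.13 pos [ 455.8 -210.5  240. ] F [-0.3  0.3 -3. ] grip 27.7 J [-0.79 -0.29  2.11  0.23  0.93 -0.54]
total mm [-1.5 -1.8 -2.1] total rot/0.1 [ 0.02  0.03 -0.05] rows 1 per row [-0.0103 -0.012  -0.0143] [ 0.019  0.026 -0.046]
```

View pics/w7.png

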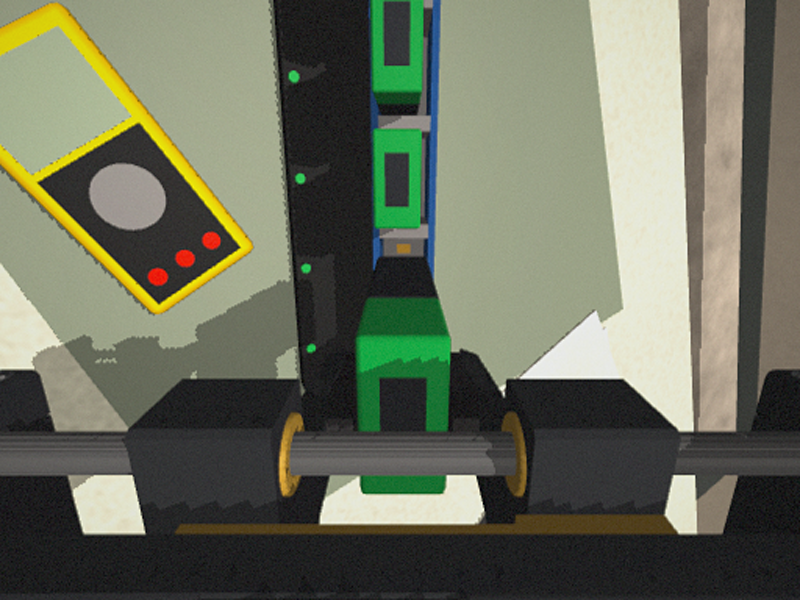

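Run:
```python
from w import *
im,c=pickle.load(open("w7.pkl","rb"))
tcp=np.array([455.4,-210,239.2])
def pl(p,P0):
    e,d=ray(c,np.array(p)/1.5625);return e+d*((P0-e)@a)/(d@a)
P0=np.array([468.5,-296,140.5])
for p in((398,130),(398,228),(374,180),(421,180)):
    D=pl(p,P0)-tcp;print("bay2 pack",np.round([D@xb,D@yd],1))
top=tcp+35*a
for p in((404,337),(404,493),(358,400),(449,400)):
    D=pl(p,top)-tcp;print("held",np.round([D@xb,D@yd],1))
M=P0-60*a
for p in((405,238),(377,235),(433,235)):
    D=pl(p,M)-tcp;print("divider 2/3 south edge",np.round([D@xb,D@yd],1))
```

```text
bay2 pack [-2.9 98.2]
bay2 pack [-2.8 43.4]
bay2 pack [-16.8  71. ]
bay2 pack [10.5 71.2]
held [-0. 30.]
held [  0.3 -23.5]
held [-13.6   9.9]
held [13.5 10. ]
divider 2/3 south edge [ 2.  28.6]
divider 2/3 south edge [-18.9  30.8]
divider 2/3 south edge [22.9 30.9]
```

The held pack is centred in x but about 5 mm too far +y compared with the divider and bay 2's pack, so I correct for that before inserting.

Emit:
apply_moves([
  [[-0.006,-0.033,0.003,0,0,-0.05,0],[0.0423,-0.0155,-0.0967,0,0,0,0],[0.0423,-0.0155,-0.0967,0,0,0,0],[0.0423,-0.0155,-0.0967,0,0,0,0],[0.0423,-0.0155,-0.0967,0,0,0,0],[0.0212,-0.0077,-0.0483,0,0,0,0],[0.0212,-0.0077,-0.0483,0,0,0,0],[0.0212,-0.0077,-0.0483,0,0,0,0],[0.0212,-0.0077,-0.0483,0,0,0,0],[0,0,0,0,0,0,0],[0,0,0,0,0,0,0]],
])

```text
time: 21.05
eef_pos: [493.0, -230.4, 153.6]
ee_rot: [0.8, 0.558, 0.124, 0.179]
ft_force: [0.6, -0.3, -3.1]
grip_width: 0.314
grip_force: 30.0
```

Run:
```python
from w import *
plan([509.9,-234,111],DOCK)
print(arm.sense()["moment"])
```

```text
t 21.05 pos [ 493.  -230.4  153.6] F [ 0.6 -0.3 -3.1] grip 27.6 J [-0.75 -0.05  2.1   0.26  0.69 -0.57]
total mm [ 16.9  -3.6 -42.6] total rot/0.1 [0.02 0.03 0.02] rows 2 per row [ 0.0562 -0.012  -0.1419] [0.012 0.016 0.009]
[0.08176555 0.45247275 0.0035379 ]
```

Free, and already about 13 mm inside the mouth. Continuing 38 mm, then creeping.

Emit:
apply_moves([
  [[0.0212,-0.0077,-0.0483,0,0,0,0],[0.0212,-0.0077,-0.0483,0,0,0,0],[0.0212,-0.0077,-0.0483,0,0,0,0],[0.0212,-0.0077,-0.0483,0,0,0,0],[0.0132,-0.0048,-0.0302,0,0,0,0],[0,0,0,0,0,0,0],[0,0,0,0,0,0,0]],
])

```text
time: 21.63
eef_pos: [507.6, -235.5, 119.5]
ee_rot: [0.8, 0.558, 0.124, 0.179]
ft_force: [0.7, 0.9, -2.5]
grip_width: 0.316
grip_force: 30.0
```

Emit:
apply_moves([
  [[0.004,-0.0015,-0.009,0,0,0,0],[0.004,-0.0015,-0.009,0,0,0,0],[0.004,-0.0015,-0.009,0,0,0,0],[0,0,0,0,0,0,0]],
])

```text
time: 21.97
eef_pos: [509.6, -236.5, 116.2]
ee_rot: [0.8, 0.558, 0.124, 0.18]
ft_force: [0.4, -0.2, -3.1]
grip_width: 0.31
grip_force: 30.0
```

Emit:
apply_moves([
  [[0.004,-0.0015,-0.009,0,0,0,0],[0.004,-0.0015,-0.009,0,0,0,0],[0,0,0,0,0,0,0]],
])

```text
time: 22.22
eef_pos: [510.9, -237.0, 113.6]
ee_rot: [0.8, 0.558, 0.124, 0.18]
ft_force: [-0.5, 0.2, -2.5]
grip_width: 0.315
grip_force: 30.0
```

Emit:
apply_moves([
  [[0.004,-0.0015,-0.009,0,0,0,0],[0.004,-0.0015,-0.009,0,0,0,0],[0,0,0,0,0,0,0]],
])

```text
time: 22.47
eef_pos: [512.5, -237.6, 113.3]
ee_rot: [0.8, 0.559, 0.125, 0.181]
ft_force: [-19.3, 8.2, 26.0]
grip_width: 0.316
grip_force: 30.0
```

Emit:
apply_moves([
  [[-0.004,0.0015,0.009,0,0,0,0.8],[0,0,0,0,0,0,0.8],[0,0,0,0,0,0,0.8],[0,0,0,0,0,0,0.8],[-0.04,0.0145,0.0906,0,0,0,0.8],[-0.08,0.029,0.1813,0,0,0,0.8],[-0.1,0.0363,0.2266,0,0,0,0.8],[-0.1,0.0363,0.2266,0,0,0,0.8],[-0.1,0.0363,0.2266,0,0,0,0.8],[0,0,0,0,0,0,0.8],[0,0,0,0,0,0,0.8]],
])

```text
time: 23.38
eef_pos: [449.1, -215.3, 258.0]
ee_rot: [0.8, 0.558, 0.125, 0.183]
ft_force: [0.2, 0.4, -0.1]
grip_width: 0.802
grip_force: 0.0
```

Run:
```python
from w import *
s=arm.snapshot("scene");im,c=wrist("w8")
a4=np.zeros((600,800,3),np.uint8)
a4[:300,:400]=cv2.resize(im,(400,300));a4[300:,:]=cv2.resize(s["image"][140:310,60:460],(800,300))
cv2.imwrite("pics/v8.png",a4[:,:,::-1])
c2=cam(s);hsv=cv2.cvtColor(s["image"],cv2.COLOR_RGB2HSV);m=cv2.inRange(hsv,np.array((50,120,60)),np.array((75,255,255)))
k,l,st,ce=cv2.connectedComponentsWithStats(m);print([(x[:4].tolist(),q.round(1).tolist()) for x,q in zip(st[1:],ce[1:]) if x[4]>100])
```

```text
[([104, 181, 29, 23], [118.2, 192.2]), ([136, 184, 28, 23], [149.0, 195.5]), ([168, 189, 28, 24], [181.3, 200.7]), ([201, 193, 28, 24], [213.8, 205.2]), ([235, 198, 27, 24], [247.5, 209.6])]
```

View pics/v8.png

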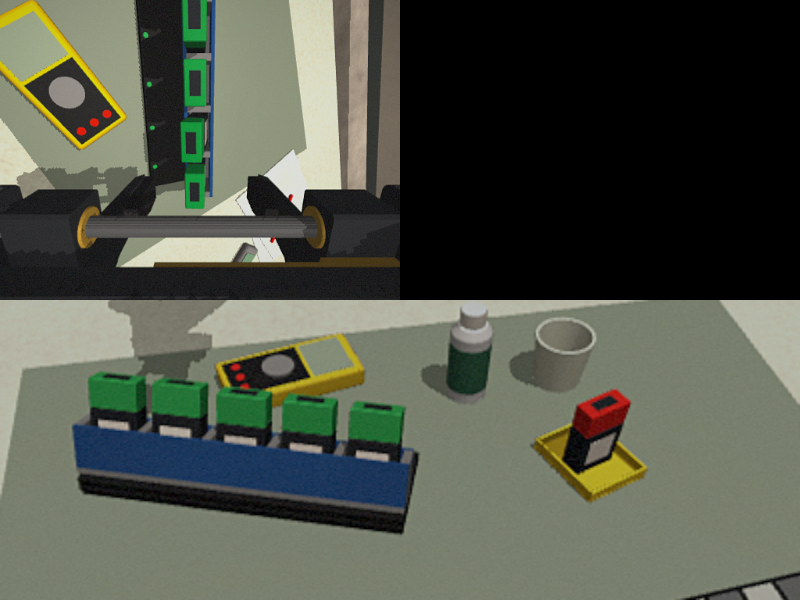

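All five pockets are green and the dud is in the tray, but bay 3's cap looks slightly off in the wrist view. I'll measure whether it is fully home.

Run:
```python
from w import *
im,c=pickle.load(open("w8.pkl","rb"))
hsv=cv2.cvtColor(im,cv2.COLOR_RGB2HSV);m=cv2.inRange(hsv,np.array((50,120,60)),np.array((75,255,255)))
for r in(0,):pass
P0=np.array([468.5,-296,140.5])
def pl(p,h=0):
    e,d=ray(c,p);Q=P0+h*a;return e+d*((Q-e)@a)/(d@a)
print(np.unique((hsv[...,2][m>0]//20)*20,return_counts=True))
k=((m>0)&(hsv[...,2]>125)).astype(np.uint8)
for cc in cv2.findContours(k,0,2)[0]:
    if cv2.contourArea(cc)<150:continue
    h=cv2.convexHull(cc);r=cv2.minAreaRect(h);D=pl(r[0])-P0
    # width in mm if at nominal height
    B=[pl(x) for x in cv2.boxPoints(r)]
    print(cv2.boundingRect(h),np.round(r[0],1),np.round(r[1],1),round(r[2],1),"xb,yd",np.round([D@xb,D@yd],1),"size",[np.linalg.norm(B[1]-B[0]).round(1),np.linalg.norm(B[2]-B[1]).round(1)])
z=cv2.resize(im[60:280,200:300],(600,600*220//100))[:0] if 0 else cv2.resize(im[20:280,150:350],(460,598),interpolation=cv2.INTER_CUBIC)
cv2.imwrite("pics/v9.png",z[:,:,::-1])
```

```text
(array([ 60,  80, 100, 120, 140, 160, 180], dtype=uint8), array([ 316,  415,  302,  376, 2759,  850,   62]))
(237, 222, 25, 45) [249. 244.] [44. 24.] 90.0 xb,yd [-1.8  0.7] size [np.float64(26.2), np.float64(54.8)]
(232, 156, 26, 52) [244.5 181.5] [51. 25.] 90.0 xb,yd [-5.8 73. ] size [np.float64(25.3), np.float64(55.0)]
(236, 75, 28, 61) [249.5 105. ] [60. 27.] 90.0 xb,yd [1.000e-01 1.488e+02] size [np.float64(25.1), np.float64(54.9)]
(234, 0, 31, 53) [249.  26.] [52. 30.] 90.0 xb,yd [  0.3 215.6] size [np.float64(26.0), np.float64(40.7)]
```

View pics/v9.png

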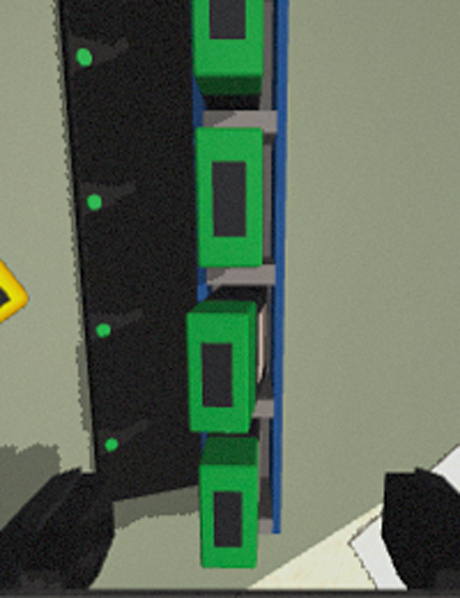

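Bay 3's pack is at the same height as its neighbours, but its cap leans about 5 mm towards the robot: its foot stood too far +x. I'll regrip it square, re-seat it against the -x wall and release.

Run:
```python
from w import *
plan([509.7,-233,106.5],DOCK)
plan(np.array([509.7,-233,106.5])+60*a,DOCK)
```

```text
t 23.48 pos [ 448.2 -214.1  254.1] F [-0.4  0.6 -0.4] grip 70.6 J [-0.81 -0.32  2.11  0.23  0.97 -0.55]
total mm [  61.5  -18.9 -147.6] total rot/0.1 [0.02 0.03 0.02] rows 4 per row [ 0.1026 -0.0315 -0.246 ] [0.006 0.007 0.005]
t 23.48 pos [ 448.2 -214.1  254.1] F [-0.4  0.6 -0.4] grip 70.6 J [-0.81 -0.32  2.11  0.23  0.97 -0.55]
total mm [ 37.7 -10.2 -93.2] total rot/0.1 [0.02 0.03 0.02] rows 3 per row [ 0.0838 -0.0226 -0.2071] [0.008 0.01  0.007]
```

Emit:
apply_moves([
  [[0.0838,-0.0226,-0.2071,0,0,0,0.8],[0.0838,-0.0226,-0.2071,0,0,0,0.8],[0.0838,-0.0226,-0.2071,0,0,0,0.8],[0.0529,-0.0194,-0.1208,0,0,0,0.8],[0.0529,-0.0194,-0.1208,0,0,0,0.8],[0.0529,-0.0194,-0.1208,0,0,0,0.8],[0,0,0,0,0,0,0.8],[0,0,0,0,0,0,0.8]],
])

```text
time: 24.15
eef_pos: [508.4, -231.6, 104.0]
ee_rot: [0.801, 0.559, 0.124, 0.176]
ft_force: [0.1, -0.8, 0.1]
grip_width: 0.797
grip_force: 0.0
```

Run:
```python
from w import *
plan([509.7,-233,106.5],DOCK)
```

```text
t 24.15 pos [ 508.4 -231.6  104. ] F [ 0.1 -0.8  0.1] grip 70.2 J [-0.73  0.09  2.09  0.29  0.58 -0.59]
total mm [ 1.3 -1.4  2.5] total rot/0.1 [-0.02 -0.02  0.01] rows 1 per row [ 0.0084 -0.009   0.0164] [-0.016 -0.016  0.015]
```

Emit:
apply_moves([
  [[0.008,-0.009,0.016,0,0,0,0.5],[0,0,0,0,0,0,0],[0,0,0,0,0,0,0],[0,0,0,0,0,0,0],[0,0,0,0,0,0,0],[0,0,0,0,0,0,0],[0,0,0,0,0,0,0],[0,0,0,0,0,0,0],[0,0,0,0,0,0,0]],
], grip_force=20)

```text
time: 24.9
eef_pos: [511.2, -234.6, 110.1]
ee_rot: [0.8, 0.558, 0.124, 0.18]
ft_force: [-2.3, 1.4, 5.3]
grip_width: 0.316
grip_force: 19.8
```

Emit:
apply_moves([
  [[-0.0106,0.0039,0.0242,0,0,0,0],[-0.0106,0.0039,0.0242,0,0,0,0],[0,0,0,0,0,0,0],[0,0,0,0,0,0,0]],
])

```text
time: 25.23
eef_pos: [507.6, -233.2, 116.9]
ee_rot: [0.8, 0.558, 0.124, 0.179]
ft_force: [0.0, 0.0, -2.4]
grip_width: 0.316
grip_force: 19.9
```

Run:
```python
from w import *
plan([509.7,-233,106.5],DOCK)
P0=np.array([468.5,-296,140.5]);D=arm.sense()["eef_pos"]-P0;print(D@xb,D@yd,D@a)
```

```text
t 25.23 pos [ 507.6 -233.2  116.9] F [ 0.   0.  -2.4] grip 27.8 J [-0.73  0.06  2.09  0.28  0.6  -0.58]
total mm [  2.1   0.2 -10.4] total rot/0.1 [0.03 0.03 0.02] rows 1 per row [ 0.0138  0.0012 -0.0691] [0.027 0.032 0.019]
3.7491747929860475 72.4426750696597 -27.83174106491073
```

Emit:
apply_moves([
  [[-0.0085,0.0031,-0.0042,0,0,0,0],[-0.0085,0.0031,-0.0042,0,0,0,0],[0,0,0,0,0,0,0],[0,0,0,0,0,0,0]],
])

```text
time: 25.57
eef_pos: [505.1, -232.3, 115.4]
ee_rot: [0.8, 0.558, 0.124, 0.179]
ft_force: [-0.5, -0.2, -2.6]
grip_width: 0.315
grip_force: 19.9
```

Emit:
apply_moves([
  [[0.0065,-0.0024,-0.0151,0,0,0,0],[0.0065,-0.0024,-0.0151,0,0,0,0],[0.003,-0.001,-0.007,0,0,0,0],[0,0,0,0,0,0,0],[0,0,0,0,0,0,0]],
])

```text
time: 25.98
eef_pos: [507.7, -233.2, 109.9]
ee_rot: [0.8, 0.558, 0.124, 0.179]
ft_force: [-0.4, 0.0, -2.8]
grip_width: 0.315
grip_force: 19.9
```

Run:
```python
from w import *
plan([509.7,-233,106.5],DOCK)
P0=np.array([468.5,-296,140.5]);D=arm.sense()["eef_pos"]-P0;print(D@xb,D@yd,D@a)
```

```text
t 25.98 pos [ 507.7 -233.2  109.9] F [-0.4  0.  -2.8] grip 27.7 J [-0.73  0.07  2.09  0.29  0.58 -0.59]
total mm [ 2.   0.2 -3.4] total rot/0.1 [0.03 0.03 0.02] rows 1 per row [ 0.0134  0.0014 -0.0226] [0.026 0.032 0.018]
0.8691385492770088 72.42947430044653 -34.177748660658224
```

Emit:
apply_moves([
  [[0.003,-0.001,-0.007,0,0,0,0],[0.003,-0.001,-0.007,0,0,0,0],[0,0,0,0,0,0,0]],
])

```text
time: 26.23
eef_pos: [509.2, -234.0, 108.9]
ee_rot: [0.8, 0.558, 0.125, 0.18]
ft_force: [-2.1, 1.7, 1.8]
grip_width: 0.316
grip_force: 20.0
```

Emit:
apply_moves([
  [[0.003,-0.001,-0.007,0,0,0,0],[0,0,0,0,0,0,0]],
])

```text
time: 26.4
eef_pos: [510.2, -234.4, 108.9]
ee_rot: [0.8, 0.558, 0.125, 0.181]
ft_force: [-6.2, 4.2, 11.2]
grip_width: 0.316
grip_force: 20.0
```

Emit:
apply_moves([
  [[-0.008,0.003,0.001,0,0,0,0],[0,0,0,0,0,0,0],[0,0,0,0,0,0,0.8],[0,0,0,0,0,0,0.8],[0,0,0,0,0,0,0.8],[0,0,0,0,0,0,0.8],[-0.04,0.0145,0.0906,0,0,0,0.8],[-0.08,0.029,0.1813,0,0,0,0.8],[-0.1,0.0363,0.2266,0,0,0,0.8],[-0.1,0.0363,0.2266,0,0,0,0.8],[-0.1,0.0363,0.2266,0,0,0,0.8],[0,0,0,0,0,0,0.8]],
])

```text
time: 27.4
eef_pos: [446.0, -212.1, 258.0]
ee_rot: [0.799, 0.558, 0.125, 0.186]
ft_force: [1.0, -0.8, 1.6]
grip_width: 0.798
grip_force: 0.0
```

Run:
```python
from w import *
im,c=wrist("w10")
hsv=cv2.cvtColor(im,cv2.COLOR_RGB2HSV);m=cv2.inRange(hsv,np.array((50,120,60)),np.array((75,255,255)))
P0=np.array([468.5,-296,140.5])
def pl(p):
    e,d=ray(c,p);return e+d*((P0-e)@a)/(d@a)
for cc in cv2.findContours(((m>0)&(hsv[...,2]>125)).astype(np.uint8),0,2)[0]:
    if cv2.contourArea(cc)<150:continue
    r=cv2.minAreaRect(cv2.convexHull(cc));D=pl(r[0])-P0;B=[pl(x) for x in cv2.boxPoints(r)]
    print(np.round(r[0],1),"xb,yd",np.round([D@xb,D@yd],1),"size",[np.linalg.norm(B[1]-B[0]).round(1),np.linalg.norm(B[2]-B[1]).round(1)])
s=arm.snapshot("scene");hsv=cv2.cvtColor(s["image"],cv2.COLOR_RGB2HSV);m=cv2.inRange(hsv,np.array((50,120,60)),np.array((75,255,255)))
k,l,st,ce=cv2.connectedComponentsWithStats(m);print([(x[:4].tolist(),q.round(1).tolist()) for x,q in zip(st[1:],ce[1:]) if x[4]>100])
print(arm.sense()["eef_pos"],arm.sense()["ft_force"])
```

```text
[249.5 243.5] xb,yd [-1.9  0.3] size [np.float64(25.4), np.float64(54.4)]
[250.5 181.5] xb,yd [-0.3 73.1] size [np.float64(25.7), np.float64(53.6)]
[250.5 106.5] xb,yd [1.000e-01 1.485e+02] size [np.float64(25.5), np.float64(54.8)]
[250.  27.] xb,yd [1.000e-01 2.166e+02] size [np.float64(26.3), np.float64(42.8)]
[([104, 181, 29, 23], [118.4, 192.3]), ([135, 185, 28, 23], [148.3, 196.5]), ([168, 189, 28, 24], [181.3, 200.7]), ([201, 193, 28, 24], [213.9, 205.2]), ([235, 198, 27, 24], [247.5, 209.6])]
[ 445.32554534 -211.19697454  252.14080019] [ 0.38963522 -0.13594721 -0.86348749]
```

All five packs are now in line and level, and the gripper is clear. Handing in.

```bash
python3 -c "
from rig import arm
print(arm.sign_off())"
```

```text
the job is handed in; nothing more can be done
None
```

The job is handed in at about 27.5 s: the faulty pack stands upright in the yellow reject tray, both spares are seated in pockets 4 and 5, and nothing else was touched; I re-seated the pocket 4 pack once because it leaned.

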